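# Try the catch of a repaired toaster

### The job

The toaster on the repair table has just been put back together, so try its catch: push the lever on its end all the way down until it stays down by itself and let go of it, then press the stop key on top of the toaster so that the lever springs back up. Leave the other things on the table where they are, and finish clear of the toaster.

Things in the scene. Friction and masses are not known exactly. Their poses are not given: they have to be found in the camera images.
- toaster: Two-slot steel toaster with light grey plastic ends, 280 mm long (its x axis), 170 mm wide (y), deck 175 mm high, standing fixed on the table and unplugged. Origin at the centre of its underside; z up. The lever sticks out of its end at -x; the slots run along x, and the stop key lies on the deck between the slots and the lever end.
- lever_pad (a point): Centre of the top face of the black lever knob, which sticks out 49 mm from the toaster's -x end face and is 42 mm deep (x), 50 mm wide (y) and 16 mm thick; this point is 28 mm out from the end face, 165 mm above the table while the lever is up. It moves with the lever, straight down; its axes are the toaster's.
- lever (a joint): Travel of the sprung lever in m, downwards: 0 = up at rest, 0.046 = bottom stop. It pushes back with about 4 N at the top, growing evenly to 10 N at the bottom; between about 21 and 28 mm some 3 N more are felt while it pushes the catch aside (the stop key dips from there until the catch snaps in at about 41 mm). Pushed to the bottom stop and let go, it rises a few mm and stays caught at about 0.040; let go earlier it springs back to 0.
- key_pad (a point): Centre of the top face of the stop key, a flat black plastic key 34 mm (toaster's x) by 44 mm (y) that stands 12 mm proud of the deck, on the toaster's middle line, 54 mm from the lever point towards the slots. This point is 187 mm above the table when the key is up; its axes are the toaster's.
- stop_key (a joint): Tilt of the stop key in rad: 0 = up, 0.23 = fully pressed. It tilts about a hidden hinge on its slot side, 34 mm from the pad point, so its pad goes down about 8 mm in all. Sprung (about 2 N to start, about 5 N while it holds the lever); it lets the lever go when pressed about 4 to 5 mm at the pad, and comes up again when let go.
- screwdriver: Bystander: screwdriver with an orange handle, 200 mm long, lying on the table. Origin under its middle, x along it.
- pliers: Bystander: pliers with red handles, 160 mm long, lying on the table. Origin under the middle, x towards the jaws.
- bit_case: Bystander: open red drill-bit case, 70 mm by 130 mm by 95 mm high, with bits standing in it. Origin under its centre.
- mug: Bystander: white mug, 80 mm across, 90 mm high, handle at its +y side. Origin under its centre.

How it is judged:
By the outcome, as a careful person would: the job done as asked, in the order asked, and still so for the second after the job is handed in, with the robot touching nothing.
It also fails if it takes over 43 s, if anything falls off the work surface, if the arm or the gripper's body presses on something with over 40 N, if the wrist force passes 120 N, or if a joint passes its speed limit or range.

### The arm

A 6-joint arm with a two-finger parallel gripper is mounted at the origin on the work surface. World frame = base frame: x ahead of the robot, y to its left, z up, the work surface at z = 0. Lengths are in mm, angles in rad, forces in N, time in s.
With the tool pointing down it reaches from about 300 to 775 mm from the base axis. Payload 14.6 kg.
Tool frame: the origin (TCP) lies midway between the tips of the shut fingers; the grasp point (between the pads) lies 19 mm behind it; z points along the fingers, y is the line along which they close (so a half turn about z gives the same grasp; the last joint's range is limited). The gripper opens to 85 mm and grips with 20 to 120 N. Pads are 22 mm wide; open, the fingers measure 114 mm over their backs; the gripper's body (76 mm by 85 mm) begins 54 mm behind the grasp point. The pads swing forward as they close: fully open they stand 13 mm farther back than shut.
Start: joints at [1.127, 0.3, 1.521, -0, 1.321, -0.067], TCP at [202.367, 511.407, 231.281] pointing down, gripper open.
Joint ranges: [-3.03, 3.03], [-0.79, 2.21], [0.23, 2.52], [-1.04, 4.18], [0, 3.07], [-2.55, 2.55]. Speed limits (rad/s): [2.22, 2.22, 2.57, 3.14, 3.14, 3.14].

### API

Orientations are given as a rotation vector (axis times angle).
In Python, from station import * gives the robot as it stands. The module is installed in compiled form; this text tells all that it offers.
- The arm moves only by the shell command python3 -m jog 'ROWS' [FORCE]. ROWS is JSON, a list of rows, each a list of 7 numbers: the shift along the tool's x, y, z in cm, then the turn, a rotation vector about the tool's x, y, z in degrees, then the opening, from -1 (shut) to 1 (fully open). In form: [[tx, ty, tz, wx, wy, wz, claw], ...]. A call has 1 to 8 rows; each row shifts and turns the commanded pose from where the row before left it, along the tool's axes as they then stand; what a row does not reach is not made up. A row lasts 1/12 s, in which the tool goes at most 41.7 mm and 7.16 degrees, less where a joint would pass 70% of its speed; a pose out of reach is approached as far as the arm can. A call is refused whole if a number of a shift passes 4.17 or a number of a turn 7.16, either way. A call with a gripper value outside its range is refused whole. The fingers move at their own pace and stop on an object; FORCE is the grip in N (left out, the last holds). Time passes only in rows, so rows that do not move let the fingers close. It gives the time, the measured TCP pose, the force, the opening and the grip force at its end, in the units of the state.
- observe(): the state, without advancing time (a new reading comes with each control period).
- read_camera(name): name is "scene" or "top" or "wrist"; returns a dict with "frame" (420x560x3 uint8, blue, green, red), "range_z" (420x560 float32, mm along the optical axis (not along the pixel's ray), 0 where there is no reading), "fx", "fy", "cx", "cy" (pixels), "extrinsics" (4x4, takes a point from world to camera coordinates). Camera axes: x right, y down, z forward; pixel columns grow to the right and rows downward; lengths in mm; the calibration is good to about 2 mm. A picture is of the moment at which its call begins.
- finish_job(): hands the job in; it is judged then, once.
The state is a dict: "t": time; "joint_positions": joint angles; "qvel": joint speeds; "joint_efforts": joint torques, N m; "position": TCP position; "tcp_rot": TCP orientation; "ft_force": force on the tool from outside, world axes, zero at the start; "ft_torque": the same for the moment, N m; "grip_width": finger opening in mm; "grip_force": force on a finger pad.
Only numpy, scipy, OpenCV 4.12 (cv2) and the standard library are available. Lean on these libraries where they do the work, as an engineer would, in place of code of your own. Each camera call takes 0.05 s, during which the arm holds its last target. There are 200 camera calls.

## Working session

There is one attempt and no reset: what is moved stays moved. The work goes in short steps, Python scripts to look and compute and a shell command to move; the robot and the scene stay as the last step left them, time stands still between calls to the robot, and variables do not carry over. Pictures are saved under pics/ and viewed, at most 10 in all, crops included, and the job is handed in when it is done.

```bash
mkdir -p pics; python3 - <<'E'
from station import *
import cv2,numpy as np
s=observe();print(s)
a=read_camera("scene");b=read_camera("top")
for n,c in(("scene",a),("top",b)):
    cv2.imwrite(f"pics/{n}0.png",c["frame"]);np.savez(f"{n}0.npz",**c)
    print(n,c["fx"],c["cx"],c["cy"],np.round(c["extrinsics"],3).tolist(),(c["range_z"]>0).mean())
E
```

```text
{'t': 0.0, 'joint_positions': array([ 1.12738545e+00,  3.00497567e-01,  1.52161570e+00, -2.62678117e-05,
        1.32069047e+00, -6.66300389e-02]), 'qvel': array([-0.00041318,  0.00063677, -0.00080796, -0.00035345,  0.00123952,
        0.00078385]), 'joint_efforts': array([ 1.16296123e-03, -5.43485606e+01, -3.61801422e+01, -2.57973431e-05,
        3.92151225e-03, -1.31311708e-04]), 'position': array([202.27961236, 511.18857037, 230.69215136]), 'tcp_rot': array([-5.88288544e-01, -3.08573375e+00,  1.85075484e-03]), 'ft_force': array([-0.41531017, -0.51076773,  0.02295136]), 'ft_torque': array([0.00226348, 0.02552017, 0.0447303 ]), 'grip_force': 0.0, 'grip_width': 85.24036628163795}
scene 413.91604882128934 280.98895071676867 206.68889789199957 [[-0.697, 0.717, -0.006, 376.169], [0.613, 0.592, -0.524, -303.055], [-0.372, -0.368, -0.852, 1479.417], [0.0, 0.0, 0.0, 1.0]] 0.9959183673469387
top 534.2241421204554 270.10252388765895 210.7036030065494 [[-0.018, -1.0, -0.018, 48.025], [-0.998, 0.019, -0.06, 603.509], [0.061, 0.017, -0.998, 1596.549], [0.0, 0.0, 0.0, 1.0]] 0.9959141156462585
```

View pics/scene0.png

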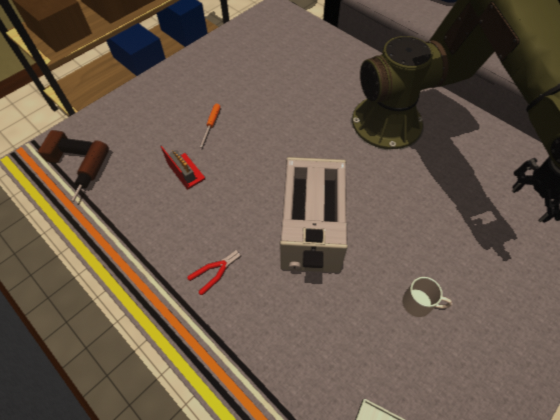

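View pics/top0.png

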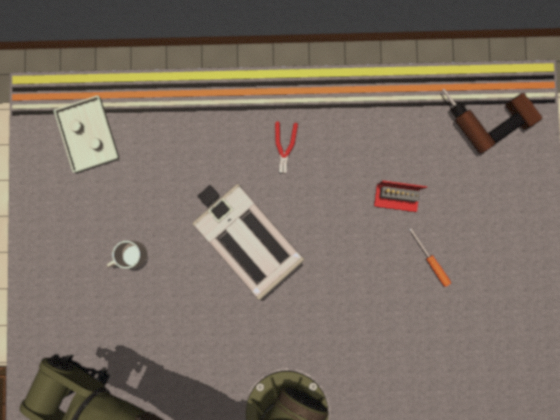

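The scene view shows the knob near (313,259) and the key near (314,235). In the top view the knob is near (208,195) and the key near (220,210), with the toaster running down to (262,297). I'll find both by dark blobs and cast rays at the known heights.

```bash
cat > h.py <<'E'
import numpy as np,cv2
def cast(c,u,v,z):
    E=np.array(c["extrinsics"]);R,t=E[:3,:3],E[:3,3]
    o=-R.T@t;d=R.T@np.array([(u-c["cx"])/c["fx"],(v-c["cy"])/c["fy"],1.]);return o+d*(z-o[2])/d[2]
def proj_depth(c):
    E=np.array(c["extrinsics"]);R,t=E[:3,:3],E[:3,3];z=c["range_z"];v,u=np.mgrid[:z.shape[0],:z.shape[1]]
    P=np.stack([(u-c["cx"])/c["fx"]*z,(v-c["cy"])/c["fy"]*z,z],-1);return (P-t)@R
E
python3 - <<'E'
from h import *
for n in("top","scene"):
    c=dict(np.load(n+"0.npz"));P=proj_depth(c);g=c["frame"].max(2)
    ok=(P[...,2]>60)&(abs(P[...,0]-400)<250)&(abs(P[...,1]-100)<220)&(c["range_z"]>0)
    deck=ok&(abs(P[...,2]-175)<12)
    # toaster top outline
    k,l,s,_=cv2.connectedComponentsWithStats((ok&(P[...,2]>140)&(g>70)).astype(np.uint8))
    i=1+s[1:,4].argmax();ys,xs=np.where(l==i)
    w=np.array([cast(c,u,v,175)[:2] for u,v in zip(xs,ys)],np.float32);r=cv2.minAreaRect(w);print(n,"deck",r,s[i])
    d=((g<50)&ok).astype(np.uint8);k,l,s,ce=cv2.connectedComponentsWithStats(d)
    for i in range(1,k):
        if s[i,4]>40:
            z=np.median(P[...,2][l==i]);m=(l==i)
            q=np.array([cast(c,u,v,z)[:2] for v,u in np.argwhere(m)],np.float32)
            print(n,s[i],ce[i].round(1),"z",z.round(),"p",cast(c,*ce[i],z).round(1),cv2.minAreaRect(q))
E
```

```text
top deck ((515.423095703125, 96.99390411376953), (282.882080078125, 166.90628051757812), 40.29597854614258) [ 193  192  112  108 4569]
top [125 405  37  15 254] [140.3 413.6] z 551.0 p [173.2 293.  551.4] ((168.968505859375, 287.81494140625), (71.38307189941406, 20.523283004760742), 65.65293884277344)
scene deck ((516.47412109375, 101.6663589477539), (285.44744873046875, 166.8561248779297), 40.27644348144531) [ 281  157   66   93 3997]
scene [ 489   18   37   59 1140] [507.5  45.9] z 558.0 p [167.4 282.  557.8] ((167.21707153320312, 279.9049072265625), (179.89523315429688, 64.95047760009766), 45.212764739990234)
scene [293 179  12  40 430] [298.7 198.9] z 116.0 p [513.7  45.4 116.4] ((511.6681213378906, 42.92290496826172), (132.2391357421875, 30.992107391357422), 42.50371170043945)
scene [325 180  11  41 426] [329.8 200.3] z 116.0 p [456.1 111.7 116.1] ((453.1089782714844, 110.563232421875), (135.72064208984375, 29.037864685058594), 40.98585510253906)
scene [306 230  16  12 182] [313.8 235.4] z 187.0 p [601.2 175.3 186.7] ((601.6696166992188, 174.76571655273438), (31.533252716064453, 37.65818786621094), 42.35938262939453)
scene [303 247  20  21 253] [314.5 256.4] z 165.0 p [634.5 208.9 164.7] ((631.6594848632812, 210.37887573242188), (59.3555793762207, 39.234832763671875), 85.57070922851562)
```

```bash
python3 -m jog '[[0,0,-0.3,0,0,7,-1],[0,0,-0.3,0,0,7,-1],[0,0,-0.3,0,0,7,-1],[0,0,-0.3,0,0,7,-1],[0,0,-0.3,0,0,7,-1],[0,0,-0.3,0,0,7,-1],[0,0,-0.3,0,0,7,-1],[0,0,-0.3,0,0,7,-1]]'
python3 -m jog '[[0,0,0,0,0,7,-1],[0,0,0,0,0,7,-1],[0,0,0,0,0,7,-1],[0,0,0,0,0,7,-1],[0,0,0,0,0,7,-1],[0,0,0,0,0,7,-1],[0,0,0,0,0,7,-1],[0,0,0,0,0,6,-1]]'
cat > st.py <<'E'
from station import *
from h import *
from scipy.spatial.transform import Rotation as Ro
def rep(*targets):
    s=observe();R=Ro.from_rotvec(s["tcp_rot"]).as_matrix()
    print("t",s["t"],"p",s["position"].round(1),"F",s["ft_force"].round(1),"w",round(s["grip_width"],1),"q",s["joint_positions"].round(2))
    print("toolx deg",round(np.degrees(np.arctan2(R[1,0],R[0,0])),1),"z",R[:,2].round(3))
    for T in targets: print("to",T,"tool cm",(R.T@(np.array(T)-s["position"])/10).round(2))
E
python3 -c "
from st import *
rep((649,213,240))"
```

```text
t: 0.77
position: [202.3, 511.3, 255.1]
tcp_rot: [1.976, 2.442, -0.001]
ft_force: [-0.1, -1.0, -0.5]
grip_width: 0.4
grip_force: 0.0
t: 1.43
position: [202.3, 511.3, 254.9]
tcp_rot: [2.88, 1.254, -0.001]
ft_force: [0.2, -0.0, 0.4]
grip_width: 0.3
grip_force: 0.0
t 1.4333 p [202.3 511.3 254.9] F [ 0.2 -0.   0.4] w 0.3 q [1.13 0.28 1.49 0.   1.37 1.88]
toolx deg 47.0 z [-0.    -0.001 -1.   ]
to (649, 213, 240) tool cm [ 8.61 53.02  1.5 ]
```

```bash
python3 -m jog '[[0,0,0,0,0,6.7,-1],[0.9,3.2,0,0,0,0,-1],[0.9,3.2,0,0,0,0,-1],[0.9,3.2,0,0,0,0,-1],[0.9,3.2,0,0,0,0,-1],[0.9,3.2,0,0,0,0,-1],[0.9,3.2,0,0,0,0,-1],[0.9,3.2,0,0,0,0,-1]]' >/dev/null
python3 -m jog '[[0.9,3.2,0,0,0,0,-1],[0.9,3.2,0,0,0,0,-1],[0.9,3.2,0,0,0,0,-1],[0.9,3.2,0,0,0,0,-1],[0.9,3.2,0,0,0,0,-1],[0.9,3.2,0,0,0,0,-1],[0.9,3.2,0,0,0,0,-1],[0,0,0,0,0,0,-1]]'
python3 - <<'E'
from st import *
rep((649,213,240))
for n in("wrist","scene"):
    c=read_camera(n);cv2.imwrite(f"pics/{n}1.png",c["frame"]);np.savez(f"{n}1.npz",**c)
E
```

```text
t: 2.77
position: [593.5, 250.2, 253.9]
tcp_rot: [2.947, 1.086, -0.002]
ft_force: [-0.2, 0.7, -0.9]
grip_width: 0.1
grip_force: 0.0
t 2.7667 p [593.5 250.2 253.9] F [-0.2  0.7 -0.9] w 0.1 q [ 0.34  0.5   1.19 -0.    1.45  1.21]
toolx deg 40.5 z [-0.001 -0.001 -1.   ]
to (649, 213, 240) tool cm [1.81 6.44 1.39]
```

View pics/wrist1.png

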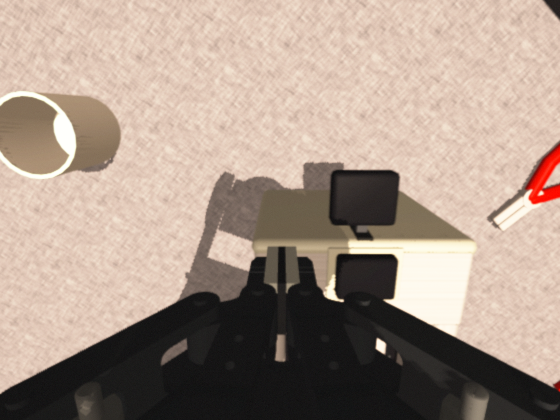

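The wrist view shows the knob at about (331–398, 170–226) and the key at about (336–397, 254–299), square to the image. I'll cast the blob centres onto z=165 and z=187.

```bash
python3 - <<'E'
from st import *
c=dict(np.load("wrist1.npz"));g=c["frame"].max(2)
for n,(x0,y0,x1,y1),z in(("lever",(322,160,410,230),165),("key",(330,250,405,310),187)):
    m=np.zeros_like(g);m[y0:y1,x0:x1]=(g[y0:y1,x0:x1]<60)*255
    k,l,s,_=cv2.connectedComponentsWithStats(m);i=1+s[1:,4].argmax()
    q=np.argwhere(l==i);P=np.array([cast(c,u,v,z)[:2] for v,u in q],np.float32)
    r=cv2.minAreaRect(P);p=np.array([*r[0],z]);print(n,s[i],np.round(r[0],1),np.round(r[1],1),round(r[2],1),"depth z",np.median(proj_depth(c)[l==i][:,2]).round(1))
    rep(p)
E
```

```text
lever [ 329  170   70   60 3512] [637.2 208.4] [45.2 49.7] 39.6 depth z 165.1
t 2.8667 p [590.5 253.2 254.3] F [-0.3  0.1  0.2] w -0.3 q [0.35 0.5  1.19 0.   1.45 1.21]
toolx deg 40.6 z [-0.001 -0.    -1.   ]
to [637.17736816 208.38275146 165.        ] tool cm [0.64 6.44 8.92]
key [ 330  254   69   56 3176] [595.6 171.8] [44.6 50.9] 40.5 depth z 187.4
t 2.8667 p [590.5 253.2 254.3] F [-0.3  0.1  0.2] w -0.3 q [0.35 0.5  1.19 0.   1.45 1.21]
toolx deg 40.6 z [-0.001 -0.    -1.   ]
to [595.64953613 171.83999634 187.        ] tool cm [-4.89  6.51  6.73]
```

```bash
python3 -m jog '[[0.4,2.1,0,0,0,0,-1],[0.5,2.1,0,0,0,0,-1],[0.6,2.2,0,0,0,0,-1],[0,0,2.5,0,0,0,-1],[0,0,2.5,0,0,0,-1],[0,0,2,0,0,0,-1],[0,0,0,0,0,0,-1],[0,0,0,0,0,0,-1]]'
python3 - <<'E'
from st import *
rep((639+5.3,209.5+4.5,165))
c=read_camera("scene");cv2.imwrite("pics/scene2.png",cv2.resize(c["frame"][190:310,230:400],None,fx=4,fy=4))
E
```

```text
t: 3.53
position: [642.4, 216.1, 185.2]
tcp_rot: [-2.945, -1.094, 0.002]
ft_force: [0.3, 0.5, 1.0]
grip_width: -0.1
grip_force: 0.0
t 3.5333 p [642.4 216.1 185.2] F [0.3 0.5 1. ] w -0.1 q [0.27 0.63 1.16 0.   1.36 1.13]
toolx deg 40.8 z [-0.001 -0.    -1.   ]
to (644.3, 214.0, 165) tool cm [0.01 0.28 2.02]
```

View pics/scene2.png

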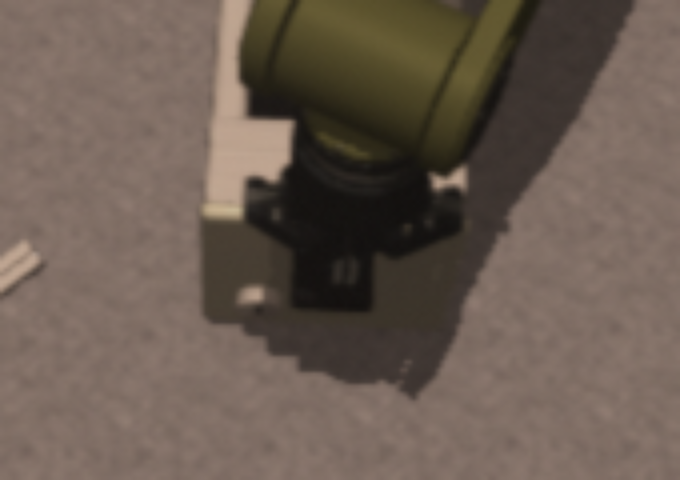

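The crop shows the fingers over the knob (columns 295–372), with the tips near column 345, only slightly right of centre. I'll trim y and push down.

```bash
python3 -m jog '[[0.05,0.25,0.6,0,0,0,-1],[0,0,0.8,0,0,0,-1],[0,0,0.6,0,0,0,-1],[0,0,0.6,0,0,0,-1],[0,0,0.6,0,0,0,-1],[0,0,0,0,0,0,-1]]'
python3 -m jog '[[0,0,0.6,0,0,0,-1],[0,0,0.6,0,0,0,-1],[0,0,0.6,0,0,0,-1],[0,0,0.6,0,0,0,-1],[0,0,0.5,0,0,0,-1],[0,0,0,0,0,0,-1]]'
```

```text
t: 4.08
position: [645.2, 213.7, 152.5]
tcp_rot: [-2.945, -1.093, 0.0]
ft_force: [1.0, 0.0, 4.9]
grip_width: -0.3
grip_force: 2.6
t: 4.58
position: [645.5, 213.8, 124.7]
tcp_rot: [2.945, 1.093, 0.002]
ft_force: [-1.6, -1.2, 8.2]
grip_width: 0.2
grip_force: 4.6
```

```bash
python3 -m jog '[[0,0,0.2,0,0,0,-1],[0,0,0.2,0,0,0,-1],[0,0,0.1,0,0,0,-1],[0,0,0,0,0,0,-1]]'; python3 -m jog '[[0,0,0.1,0,0,0,-1],[0,0,0,0,0,0,-1],[0,0,0,0,0,0,-1]]'
```

```text
t: 4.92
position: [645.6, 213.8, 120.4]
tcp_rot: [2.945, 1.093, 0.002]
ft_force: [-2.6, -0.6, 10.0]
grip_width: -0.1
grip_force: 4.9
t: 5.17
position: [645.6, 213.8, 119.6]
tcp_rot: [2.945, 1.093, 0.003]
ft_force: [-2.3, -1.0, 9.8]
grip_width: 0.0
grip_force: 5.0
```

```bash
python3 -m jog '[[0,0,0.1,0,0,0,-1],[0,0,0,0,0,0,-1],[0,0,0,0,0,0,-1]]'; python3 -m jog '[[0,0,0.1,0,0,0,-1],[0,0,0,0,0,0,-1],[0,0,0,0,0,0,-1]]'
```

```text
t: 5.42
position: [645.6, 213.8, 119.0]
tcp_rot: [2.945, 1.093, 0.003]
ft_force: [-4.2, -1.6, 11.8]
grip_width: -0.1
grip_force: 6.2
t: 5.67
position: [645.7, 213.8, 118.9]
tcp_rot: [2.945, 1.093, 0.004]
ft_force: [-7.4, -1.7, 19.1]
grip_width: 0.0
grip_force: 9.4
```

Bottom stop reached: the force rises while z stays put. Now I'll rise slowly and check that the lever stays down.

```bash
python3 -m jog '[[0,0,-0.4,0,0,0,-1],[0,0,-0.4,0,0,0,-1],[0,0,-0.4,0,0,0,-1],[0,0,0,0,0,0,-1]]'; python3 -m jog '[[0,0,-2,0,0,0,-1],[0,0,-3,0,0,0,-1],[0,0,-3,0,0,0,-1],[0,0,-3,0,0,0,-1],[0.3,-2.5,-2,0,0,0,-1],[0,-3,0,0,0,0,-1],[0,0,0,0,0,0,-1],[0,0,0,0,0,0,-1]]'
python3 - <<'E'
from st import *
rep()
c=read_camera("wrist");cv2.imwrite("pics/wrist3.png",c["frame"]);np.savez("wrist3.npz",**c)
E
```

```text
t: 6.0
position: [645.4, 213.8, 129.0]
tcp_rot: [2.945, 1.093, 0.001]
ft_force: [0.2, -0.5, -0.1]
grip_width: -0.2
grip_force: 0.0
t: 6.67
position: [610.9, 258.3, 258.0]
tcp_rot: [2.944, 1.096, -0.001]
ft_force: [0.2, -0.4, -0.3]
grip_width: -0.0
grip_force: 0.0
t 6.6667 p [610.9 258.3 258. ] F [ 0.2 -0.4 -0.3] w -0.0 q [ 0.34  0.55  1.11 -0.    1.48  1.2 ]
toolx deg 40.8 z [-0. -0. -1.]
```

View pics/wrist3.png

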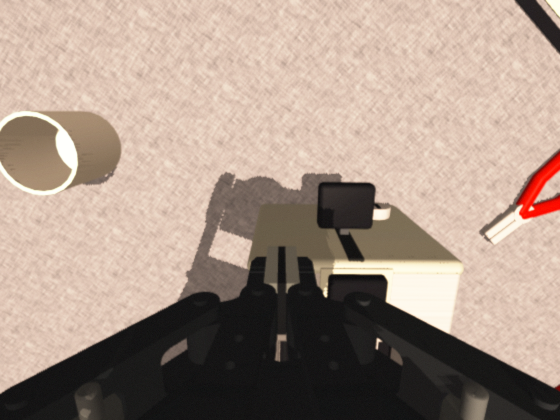

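The knob, now at (318–375, 182–228), sits lower and looks smaller, with the slot above it exposed, so the lever is caught. The key's lever-side edge runs from about (328,276) to (386,276). I'll measure the lever height and locate the key from that edge.

```bash
python3 - <<'E'
from st import *
c=dict(np.load("wrist3.npz"));P=proj_depth(c);print("lever z",np.median(P[190:220,325:368,2]).round(1))
g=c["frame"].max(2);print(g[268:284,357],g[285,322:334],g[285,380:392])
a=np.array([cast(c,328,275.5,187),cast(c,386.5,275.5,187)]);print(a.round(1),np.linalg.norm(a[1]-a[0]))
th=np.radians(40.5);k=a.mean(0)-17*np.array([np.cos(th),np.sin(th),0]);print("key",k.round(1))
rep(k)
E
```

```text
lever z 125.5
[233 247 253 254 254 245 134  34  16  18  18  23  26  34  36  37] [176 176 176 179 180 165  55  16  20  25  32  38] [ 39  39  39  39  39  38  61 171 250 254 254 253]
[[598.3 202.6 187. ]
 [626.4 170.2 187. ]] 42.877964247391645
key [599.4 175.4 187. ]
t 6.7167 p [611.4 257.4 257.6] F [ 0.3 -0.1  0.7] w -0.0 q [ 0.34  0.55  1.11 -0.    1.48  1.2 ]
toolx deg 40.8 z [-0.001 -0.001 -1.   ]
to [599.44106064 175.37223272 187.        ] tool cm [-6.26  5.44  7.06]
```

```bash
python3 -m jog '[[-2,1.8,0,0,0,0,-1],[-2,1.8,0,0,0,0,-1],[-1.95,1.85,0,0,0,0,-1],[0,0,2,0,0,0,-1],[0,0,2,0,0,0,-1],[0,0,1.7,0,0,0,-1],[0,0,0,0,0,0,-1],[0,0,0,0,0,0,-1]]'; python3 -c "
from st import *
rep((599.4,175.4,187))"
```

```text
t: 7.38
position: [602.1, 176.4, 200.5]
tcp_rot: [-2.946, -1.091, 0.003]
ft_force: [-0.4, 1.2, 1.0]
grip_width: -0.0
grip_force: 0.0
t 7.3833 p [602.1 176.4 200.5] F [-0.4  1.2  1. ] w -0.0 q [ 0.23  0.5   1.32 -0.    1.33  1.09]
toolx deg 40.7 z [-0.002 -0.001 -1.   ]
to (599.4, 175.4, 187) tool cm [-0.27 -0.1   1.35]
```

```bash
python3 -m jog '[[0,0,0.5,0,0,0,-1],[0,0,0.5,0,0,0,-1],[0,0,0.3,0,0,0,-1],[0,0,0.2,0,0,0,-1],[0,0,0.2,0,0,0,-1],[0,0,0,0,0,0,-1]]'; python3 -m jog '[[0,0,0.1,0,0,0,-1],[0,0,0.1,0,0,0,-1],[0,0,0,0,0,0,-1],[0,0,0,0,0,0,-1]]'
```

```text
t: 7.88
position: [602.7, 177.7, 185.5]
tcp_rot: [2.945, 1.093, 0.005]
ft_force: [0.8, 1.8, 5.1]
grip_width: 0.1
grip_force: 2.7
t: 8.22
position: [603.0, 178.0, 184.2]
tcp_rot: [-2.945, -1.093, -0.007]
ft_force: [2.1, 4.0, 9.4]
grip_width: 0.1
grip_force: 4.5
```

```bash
python3 -m jog '[[0,0,0.1,0,0,0,-1],[0,0,0.1,0,0,0,-1],[0,0,0,0,0,0,-1],[0,0,0,0,0,0,-1]]';python3 -m jog '[[0,0,0.1,0,0,0,-1],[0,0,0.1,0,0,0,-1],[0,0,0,0,0,0,-1],[0,0,0,0,0,0,-1]]'
```

```text
t: 8.55
position: [602.8, 177.8, 181.4]
tcp_rot: [-2.945, -1.093, -0.005]
ft_force: [5.5, 4.3, 6.4]
grip_width: -0.4
grip_force: 3.3
t: 8.88
position: [603.0, 177.9, 179.5]
tcp_rot: [-2.945, -1.093, -0.006]
ft_force: [5.9, 3.9, 7.1]
grip_width: -0.1
grip_force: 3.9
```

The force dropped partway down, as it would on release. I'll lift off and check.

```bash
python3 -m jog '[[0,0,-0.6,0,0,0,-1],[0,0,-0.8,0,0,0,-1],[0,0,-2,0,0,0,-1],[0,0,-3,0,0,0,-1],[0,0,-2,0,0,0,-1],[2,-3,0,0,0,0,-1],[2,-3,0,0,0,0,-1],[1,-3,0,0,0,0,-1]]'; python3 -m jog '[[0,-3,-1,0,0,0,-1],[0,-3,-1,0,0,0,-1],[0,-3,-1,0,0,0,-1],[0,-3,0,0,0,0,-1],[0,0,0,0,0,0,-1],[0,0,0,0,0,0,-1]]'
python3 - <<'E'
from st import *
rep()
c=read_camera("scene");P=proj_depth(c);print("lever z scene",np.median(P[252:262,308:320,2]).round(1))
cv2.imwrite("pics/scene4.png",c["frame"])
E
```

```text
t: 9.55
position: [581.3, 279.3, 262.6]
tcp_rot: [-2.946, -1.091, 0.0]
ft_force: [0.1, 0.4, -0.8]
grip_width: 0.1
grip_force: 0.0
t: 10.05
position: [502.1, 369.8, 292.6]
tcp_rot: [2.944, 1.096, -0.0]
ft_force: [0.3, 0.1, 0.2]
grip_width: -0.3
grip_force: 0.0
t 10.05 p [502.1 369.8 292.6] F [0.3 0.1 0.2] w -0.3 q [ 0.58  0.43  1.2  -0.    1.51  1.43]
toolx deg 40.8 z [-0. -0. -1.]
lever z scene 165.3
```

View pics/scene4.png

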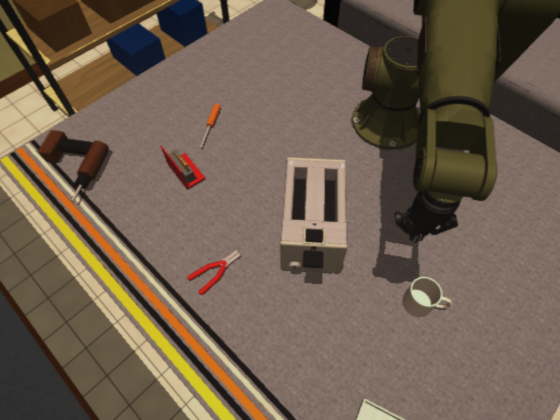

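The lever at (313,259) is back up, reading z = 165. The key at (314,235) is up, the other things haven't moved, and the arm is clear at about (430,220).

```bash
python3 -c "
from station import *
print(finish_job())"
```

```text
the job is handed in; nothing more can be done
None
```

The toaster's catch works: pushed to its bottom stop, the lever stayed down by itself (about 39.5 mm), and pressing the stop key sprang it fully back up. The other things on the table weren't moved, the arm finished clear of the toaster, and the job was handed in at about 10 s.

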